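Seat and tap home the tube head of a lab mixer

ROBOT

A 6-joint arm with a two-finger parallel gripper is mounted at the origin on the work surface. World frame = base frame: x ahead of the robot, y to its left, z up, the work surface at z = 0. Lengths are in m, angles in rad, forces in N, time in s.
With the tool pointing down it reaches from about 0.325 to 0.9 m from the base axis. Payload 3.5 kg.
Tool frame: the origin (TCP) lies at the very end of the fingers, on their centre line; the grasp point (between the pads) lies 19 mm behind it; x points along the fingers, z is the direction in which the jaws open and shut, and the axes are right-handed (so a half turn about x gives the same grasp; the last joint's range is limited). The gripper opens to 85 mm and grips with 20 to 120 N. Pads are 22 mm wide; open, the fingers measure 114 mm over their backs; the gripper's body (76 mm by 85 mm) begins 54 mm behind the grasp point. The pads swing forward as they close: fully open they stand 13 mm farther back than shut.
Start: joints at [1.231, 0.276, -0.026, 1.268, 0, 1.467], TCP at [0.147, 0.608, 0.231] pointing down, gripper open.
Joint ranges: [-3.12, 3.12], [-0.85, 1.88], [-1.08, 1.24], [-1.95, 2.15], [-1.57, 1.53], [-3.14, 3.14]. Speed limits (rad/s): [2.57, 2.57, 3.14, 3.14, 3.14, 3.14].

INTERFACE

Orientations are given as a rotation vector (axis times angle).
In Python, from rig import sense, snapshot, calibration, hand_in gives the robot as it stands. The module is installed in compiled form; this text tells all that it offers.
- The arm moves only by the tool step_arm, never from a script. Its argument "moves" is text: rows parted by semicolons, each of 5 numbers parted by spaces: the shift along the tool's x, y, z in cm, then the turn about the tool's x in degrees, then the finger opening in cm, from 0 to 8.54. In form: x y z turn hand; .... A call has 1 to 20 rows; each row is the pose to reach, as a shift and turn from the pose commanded when the call began, along the tool's axes at that moment; what a row does not reach only later rows make up. A row lasts 1/8 s, in which the tool goes at most 62.5 mm and 10.7 degrees, less where a joint would pass 70% of its speed; a pose out of reach is approached as far as the arm can. A call with a gripper value outside its range is refused whole. The fingers move at their own pace and stop on an object; "newtons" is the grip in N (left out, the last holds). Time passes only in rows, so rows that repeat a pose let the fingers close. It gives the time, the measured TCP pose, the force and the opening at its end, in the units of the state.
- sense(): the state, without advancing time (a new reading comes with each control period).
- snapshot(name): name is "scene" or "top" or "wrist"; returns (picture, depth): 420x560x3 uint8, red, green, blue; 420x560 float32, m along the optical axis (not along the pixel's ray), 0 where there is no reading.
- calibration(name): a dict with "fovy" (degrees; the focal length in pixels is half the picture's height over the tangent of half this angle, whatever the lens; pixels are square), "cx", "cy" (the principal point, pixels), "dist" ([k1, k2, p1, p2, k3] as OpenCV has them; the pictures are not rectified), "rvec" (rotation vector, rad) and "tvec" (3), from world to camera coordinates, as OpenCV has them; the wrist camera has in their place "tool_from_camera" (4x4, takes a point from camera to tool coordinates, whose origin is the TCP and whose axes are the tool frame's). Camera axes: x right, y down, z forward; pixel columns grow to the right and rows downward; lengths in m; the calibration is good to about 2 mm. A picture is of the moment at which its call begins: read the wrist's pose just before it. calibration takes no time and is no camera call.
- hand_in(): hands the job in, once; it reports no verdict.
The state is a dict: "time": time; "joint_positions": joint angles; "joint_velocities": joint speeds; "joint_efforts": joint torques, N m; "tcp_pos": TCP position; "tool_rot": TCP orientation; "wrist_force": force on the tool from outside, world axes, zero at the start; "wrist_torque": the same for the moment, N m; "grip_width": opening from 0.0 (shut) to 1.0 (fully open).
Only numpy, scipy, OpenCV 4.12 (cv2) and the standard library are available. Lean on these libraries where they do the work, as an engineer would, in place of code of your own. Each camera call takes 0.05 s, during which the arm holds its last target.

TASK

Put the blue tube head, tapered shank down, into the taper socket of the mixer drive and let go of it. Then knock it fully home with the tapper, in at least two separate light taps and lifting the tapper clear between them (never push it home by hand or in one go, never hit hard), until the socket sleeve has sunk to its stop. Finally stand the tapper back upright on the black mat, and leave the yellow attachment and the small jar where they are.

Things in the scene. Friction and masses are not known exactly. Their poses are not given: they have to be found in the camera images.
- head: Tube head, loose, 175-325 g: black disc 76 mm wide, 12 mm thick, with 8 blue spots; on it a blue round boss, 30 mm diameter, 40 mm tall, flat top (grip, tap here). Steel tapered shank below: 23.6 mm diameter at the disc, 17 mm at the tip, 46 mm long. Origin on the axis at the disc's underside, z up: shank -46 to 0, disc 0 to 12, boss 12 to 52 mm. Starts hanging by its disc in a hole of the rack.
- head_top (a point): Centre of the flat top of the blue boss of the tube head, 52 mm above the head's origin.
- sleeve_mouth (a point): Mouth centre of the bright steel taper sleeve in the drive; z up along its axis. Hole of the shank's taper: 23.5 mm diameter at the mouth, 18 mm at its open bottom 38 mm lower; rim 3.5 mm thick. With the shank seated the head's origin is 0 to 2 mm above this point. The sleeve stands in a grey 54 mm housing, top 120 mm over the bench; its rim overtops that by 8 mm at joint 0, 2 mm when home.
- sleeve (a joint): How far the sleeve has sunk into its housing, m: starts at 0 to 0.0015; home (locked) at its stop at 0.006. No spring back. The push on the head that it takes to sink it differs each time, 10 to 17 N at the start and 5 N more near the stop, plus a drag of 500 N per m/s, so tap slowly; less does nothing. At the stop it is rigid and the force rises sharply. A tap above 35 N is too hard.
- drive: The mixer drive, fixed: white box 200 x 220 mm, 60 mm high, black deck 10 mm thick on it, two orange knobs on one side, the grey socket housing in its centre. Origin: centre of its underside on the bench.
- rack: Grey storage block, fixed, 230 x 100 mm, 60 mm high, with two through holes of 34 mm at x = -55 and +55 mm. Origin: centre of its underside.
- tapper: The tapper, a loose hand tool standing upright, 320-480 g, 103 mm tall: white nylon face at the bottom (36 mm diameter, 12 mm high), brass body of 40 mm diameter up to 46 mm, red grip neck of 24 mm diameter from 46 to 96 mm, red cap of 28 mm diameter on top. Origin: centre of the white tapping face, z up along the tool.
- mat: Black rubber mat, fixed, 200 x 140 mm, 4 mm thick, on which the tapper starts at about x = +50 mm on it and a small amber jar at about x = -50 mm. Origin: centre of its underside.
- jar: Small amber jar with blue cap, 36 mm diameter, 50 mm tall, on the mat. Leave alone. Origin: centre of its underside.
- spare: The wrong attachment: like the tube head but with yellow boss and spots and a straight shank 30 mm long, hanging in the other hole of the storage block. Leave alone. Origin as for the head.
There are look-alikes about, which are no part of the job. Several things look just like the tapper: the one meant starts farthest to the robot's right.

How it is judged:
By the outcome, as a careful person would: the job done as asked, in the order asked, and still so for the second after the job is handed in, with the robot touching nothing.
It also fails if it takes over 72 s, if anything falls off the work surface, if the arm or the gripper's body presses on something with over 40 N, if the wrist force passes 120 N, or if a joint passes its speed limit or range.

## Working session

There is one attempt and no reset: what is moved stays moved. The work goes in short steps, Python scripts to look and compute and a tool call to move; the robot and the scene stay as the last step left them, time stands still between calls to the robot, and variables do not carry over. Pictures are saved under pics/ and viewed, and the job is handed in when it is done.

Besides the shell and the picture viewer there is one more tool, called after ">>>" by a JSON object that holds its "name" and its "arguments". step_arm: Moves the arm, as the interface text tells. Its arguments: {"type":"object","properties":{"moves":{"type":"string"},"newtons":{"type":"number"}},"required":["moves"]}

```bash
mkdir -p pics; python3 - <<'E'
from rig import *
import cv2
s=sense();print({k:(v if not hasattr(v,'round') else v) for k,v in s.items()})
for n in("scene","top","wrist"):
    p,d=snapshot(n);cv2.imwrite(f"pics/{n}0.png",p[:,:,::-1]);print(n,calibration(n))
    import numpy as np; np.save(f"{n}0.npy",d)
E
```

```text
{'time': 0.0, 'joint_positions': array([ 1.23058923e+00,  2.77144185e-01, -2.79240084e-02,  1.26798434e+00,
       -2.34628174e-05,  1.46741621e+00]), 'joint_velocities': array([ 0.00139413, -0.00162129,  0.00014459,  0.00038644, -0.00088097,
        0.00144567]), 'joint_efforts': array([-1.37745787e-04, -4.45507836e+01,  2.95207375e+01,  1.64862064e-02,
       -1.73978474e-04, -5.60619668e-06]), 'tcp_pos': array([0.14637509, 0.60680126, 0.23013243]), 'tool_rot': array([-1.03429659,  1.3139123 ,  1.03225019]), 'wrist_force': array([ 0.55030241, -0.70481957,  0.07058247]), 'wrist_torque': array([0.01098438, 0.00839125, 0.04719092]), 'grip_width': 0.9980700067818096}
scene {'fovy': 42.98738544488062, 'cx': 278.0774433642346, 'cy': 204.53807622278944, 'dist': array([-0.02441326,  0.        ,  0.        ,  0.        ,  0.        ]), 'rvec': array([ 1.85093707,  1.59798131, -0.70321297]), 'tvec': array([-0.06843792, -0.28708447,  1.42088299])}
top {'fovy': 48.09527713433438, 'cx': 278.24012667272626, 'cy': 209.6136320109886, 'dist': array([0.00109864, 0.        , 0.        , 0.        , 0.        ]), 'rvec': array([ 2.1421386 , -2.19323374,  0.11610958]), 'tvec': array([0.00912983, 0.52079124, 1.18876226])}
wrist {'fovy': 65.7240897298693, 'cx': 277.8506771797782, 'cy': 209.08612741124952, 'dist': array([0.02580708, 0.        , 0.        , 0.        , 0.        ]), 'tool_from_camera': array([[-2.18568173e-04, -2.90233319e-01,  9.56955889e-01,
        -1.42027398e-01],
       [-1.11495915e-03, -9.56955246e-01, -2.90233379e-01,
         7.30393329e-02],
       [ 9.99999355e-01, -1.13040250e-03, -1.14438336e-04,
        -1.54204076e-03],
       [ 0.00000000e+00,  0.00000000e+00,  0.00000000e+00,
         1.00000000e+00]])}
```

View pics/scene0.png

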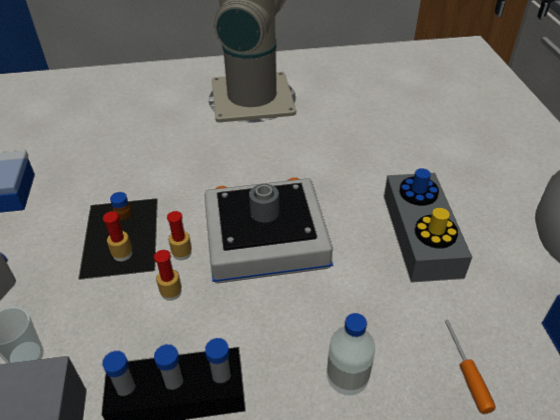

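View pics/top0.png

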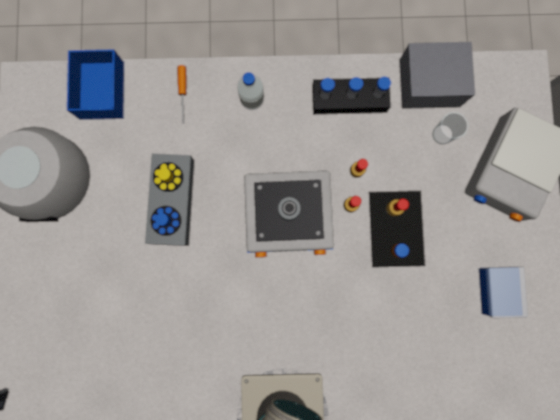

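View pics/wrist0.png

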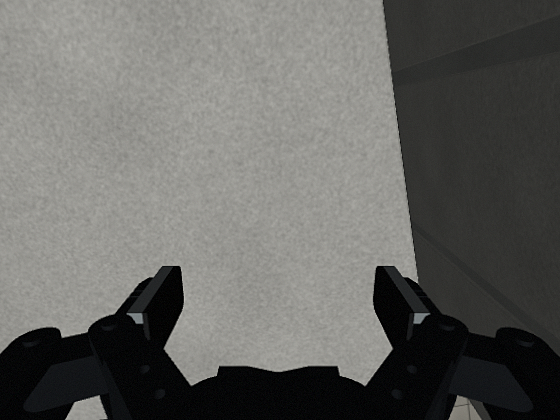

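```bash
cat > h.py <<'E'
import numpy as np, cv2
from rig import *
from scipy.spatial.transform import Rotation as R
def cloud(n, d, s=None):
    c=calibration(n); f=210/np.tan(np.radians(c['fovy']/2))
    K=np.array([[f,0,c['cx']],[0,f,c['cy']],[0,0,1]])
    v,u=np.mgrid[0:420,0:560]
    q=cv2.undistortPoints(np.stack([u,v],-1).reshape(-1,1,2).astype(np.float64),K,c['dist']).reshape(420,560,2)
    P=np.dstack([q*d[...,None],d])
    if n=='wrist':
        T=c['tool_from_camera']; P=P@T[:3,:3].T+T[:3,3]
        Rt=R.from_rotvec(s['tool_rot']).as_matrix(); return P@Rt.T+s['tcp_pos']
    Rc=R.from_rotvec(c['rvec']).as_matrix(); return (P-c['tvec'])@Rc
def circ(P2):
    # robust circle fit of points' boundary via min enclosing circle
    (c,r)=cv2.minEnclosingCircle(P2.astype(np.float32).reshape(-1,1,2)); return c,r
def get(n,name):
    s=sense(); p,d=snapshot(n); cv2.imwrite(f'pics/{name}.png',p[:,:,::-1]); np.save(name+'.npy',d)
    return s,p,d,cloud(n,d,s)
E
python3 - <<'E'
from h import *
print(R.from_rotvec(sense()['tool_rot']).as_matrix().round(3))
for n in('top','scene'):
    d=np.load(n+'0.npy');p=cv2.imread(f'pics/{n}0.png');P=cloud(n,d)
    hsv=cv2.cvtColor(p,cv2.COLOR_BGR2HSV)
    H,S,V=[hsv[...,i].astype(int) for i in range(3)]
    bl=(H>100)&(H<130)&(S>120)&(V>60); ye=(H>22)&(H<35)&(S>150)&(V>80); re=((H<6)|(H>174))&(S>150)&(V>60)
    for nm,m,lo in(('blue',bl,.085),('yel',ye,.085),('red',re,.08),('jar',bl,.04)):
        m=(m&(P[...,2]>lo)&(P[...,2]<.13)).astype(np.uint8)
        k,l,st,ce=cv2.connectedComponentsWithStats(m)
        for i in range(1,k):
            if st[i,4]>15:
                q=P[l==i]; t=q[q[:,2]>np.percentile(q[:,2],90)-.006]
                print(n,nm,ce[i].round(),st[i,4],'med',np.median(t,0).round(4),'mid',((t.min(0)+t.max(0))/2).round(4),t.max(0).round(4)-t.min(0).round(4))
    # sleeve
    m=(abs(P[...,0]-.45)<.4)&(abs(P[...,1])<.1)&(P[...,2]>.115)&(P[...,2]<.14)
    q=P[m];print('hous',m.sum(),(q.min(0)+q.max(0))/2,q.max(0)-q.min(0),q[:,2].max())
    for name,z0,z1,x in(('rack',.052,.066,0),):
        m=(P[...,2]>z0)&(P[...,2]<z1)&(P[...,1]>.2)&(P[...,1]<.5)&(P[...,0]>.2)&(P[...,0]<.7)&(S<60); q=P[m]; print('rack',cv2.minAreaRect(q[:,:2].astype(np.float32)),np.median(q[:,2]))
E
```

```text
[[-0.001 -0.972  0.235]
 [-0.002  0.235  0.972]
 [-1.     0.    -0.002]]
top blue [383.  84.] 140 med [ 0.8197 -0.27    0.1175] mid [ 0.8187 -0.2697  0.1183] [0.03   0.0276 0.0094]
top blue [327.  85.] 150 med [ 0.8194 -0.1325  0.1177] mid [ 0.8188 -0.1316  0.1187] [0.0292 0.032  0.0088]
top blue [356.  84.] 154 med [ 0.8181 -0.2015  0.1178] mid [ 0.8183 -0.2017  0.1186] [0.0302 0.0307 0.0081]
top blue [163. 219.] 149 med [0.4962 0.2775 0.1115] mid [0.4971 0.2779 0.113 ] [0.0272 0.0276 0.01  ]
top yel [165. 174.] 147 med [0.607  0.272  0.1114] mid [0.6064 0.272  0.1131] [0.028  0.0292 0.0095]
top red [362. 164.] 75 med [ 0.6207 -0.2107  0.1026] mid [ 0.6206 -0.2107  0.1031] [0.021  0.0206 0.0078]
top red [355. 201.] 71 med [ 0.5296 -0.1899  0.1032] mid [ 0.5293 -0.1899  0.1038] [0.0203 0.0201 0.0078]
top red [402. 204.] 109 med [ 0.5192 -0.3044  0.107 ] mid [ 0.519  -0.3038  0.1075] [0.0248 0.0271 0.0081]
top jar [93. 82.] 1337 med [0.8486 0.4507 0.0782] mid [0.8591 0.4663 0.0796] [0.1605 0.1214 0.0116]
top jar [383.  84.] 145 med [ 0.8196 -0.2699  0.1175] mid [ 0.8187 -0.2697  0.118
[... 2547 characters left out ...]
4 0.2702 0.0721] [0.0161 0.0173 0.0056]
scene jar [555. 302.] 37 med [0.7841 0.408  0.0788] mid [0.7858 0.4086 0.0775] [0.0078 0.0042 0.0045]
scene jar [217. 351.] 478 med [ 0.8219 -0.1312  0.1171] mid [ 0.8203 -0.1313  0.116 ] [0.0325 0.0319 0.0072]
scene jar [166. 357.] 474 med [ 0.8216 -0.2009  0.1172] mid [ 0.8203 -0.2015  0.1165] [0.0338 0.0322 0.0078]
scene jar [114. 363.] 477 med [ 0.8215 -0.2706  0.1179] mid [ 0.8204 -0.2708  0.1174] [0.0317 0.0302 0.008 ]
hous 1060 [0.44803833 0.01189001 0.12748982] [0.7960751  0.13181321 0.02497585] 0.13997774325706386
rack ((0.5580333471298218, 0.36086392402648926), (0.27698177099227905, 0.23554526269435883), 85.55410766601562) 0.05897171178898174
```

```bash
python3 - <<'E'
from h import *
for n in('top','scene'):
    d=np.load(n+'0.npy');P=cloud(n,d)
    reg=(abs(P[...,0]-.53)<.1)&(abs(P[...,1]-.0)<.1)
    for z0,z1 in((.1235,.14),(.115,.1225),(.064,.076)):
        m=reg&(P[...,2]>z0)&(P[...,2]<z1);q=P[m]
        print(n,z0,m.sum(),'mid',((q.min(0)+q.max(0))/2).round(4),(q.max(0)-q.min(0)).round(4),'mean',q.mean(0).round(4),q[:,2].max())
        if z0<.1:print(cv2.minAreaRect(q[:,:2].astype(np.float32)))
E
```

```text
top 0.1235 55 mid [ 0.5164 -0.0272  0.1274] [0.0478 0.0311 0.0076] mean [ 0.5158 -0.0285  0.1267] 0.13119836231679696
top 0.115 221 mid [ 0.5149 -0.0287  0.1189] [0.0531 0.0529 0.007 ] mean [ 0.5154 -0.0288  0.1192] 0.12241386109430392
top 0.064 3340 mid [ 0.5192 -0.0129  0.0699] [0.1775 0.1742 0.0118] mean [ 0.5141 -0.0208  0.0696] 0.07582505790270777
((0.5192696452140808, -0.012959934771060944), (0.1776217371225357, 0.1740046888589859), 0.17401212453842163)
scene 0.1235 90 mid [ 0.5156 -0.0277  0.1265] [0.0295 0.0292 0.0059] mean [ 0.5156 -0.0277  0.1262] 0.12945451273484135
scene 0.115 357 mid [ 0.5159 -0.0276  0.1188] [0.0528 0.0528 0.0075] mean [ 0.5194 -0.0282  0.1188] 0.12249484605525945
scene 0.064 3896 mid [ 0.515  -0.0209  0.07  ] [0.1558 0.1582 0.012 ] mean [ 0.5302 -0.0217  0.0694] 0.07597256306276418
((0.515228271484375, -0.02168535441160202), (0.15506023168563843, 0.15812288224697113), 0.7316699028015137)
```

>>> {"name": "step_arm", "arguments": {"moves": "1.5 -41.8 -24 -13.5 8.5;1.5 -41.8 -24 -13.5 8.5;1.5 -41.8 -24 -13.5 8.5;1.5 -41.8 -24 -13.5 8.5;1.5 -41.8 -24 -13.5 8.5;1.5 -41.8 -24 -13.5 8.5;1.5 -41.8 -24 -13.5 8.5;1.5 -41.8 -24 -13.5 8.5;1.5 -41.8 -24 -13.5 8.5;1.5 -41.8 -24 -13.5 8.5;1.5 -41.8 -24 -13.5 8.5;1.5 -41.8 -24 -13.5 8.5", "newtons": 40}}

```text
time: 1.65
tcp_pos: [0.4958, 0.2771, 0.2164]
tool_rot: [-1.21, 1.209, 1.21]
wrist_force: [0.1, -0.5, 0.3]
grip_width: 0.999
```

```bash
python3 - <<'E'
from h import *
s,p,d,P=get('wrist','w1')
print(s['time'],s['tcp_pos'],R.from_rotvec(s['tool_rot']).as_matrix().round(4),s['joint_positions'].round(3))
hsv=cv2.cvtColor(p,cv2.COLOR_RGB2HSV);H,S=hsv[...,0].astype(int),hsv[...,1]
m=(H>100)&(H<130)&(S>120)&(P[...,2]>.08)
q=P[m];z=np.median(q[q[:,2]>.105][:,2]);t=q[abs(q[:,2]-z)<.004]
print(m.sum(),z,t.mean(0),(t.min(0)+t.max(0))/2,t.max(0)-t.min(0))
E
```

```text
1.65 [0.49578543 0.27709667 0.21638869] [[-1.e-04 -1.e+00 -7.e-04]
 [ 1.e-04 -7.e-04  1.e+00]
 [-1.e+00  1.e-04  1.e-04]] [ 0.396  0.184 -0.175  1.212  0.     0.395]
5203 0.2867119378627382 [0.48886195 0.27753763 0.28670556] [0.49349023 0.27565649 0.28671598] [0.02953866 0.14694848 0.00798756]
```

View pics/w1.png

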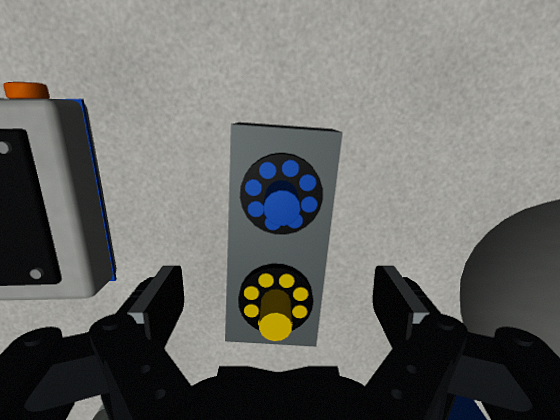

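```bash
python3 - <<'E'
from h import *
s=sense();d=np.load('w1.npy');P=cloud('wrist',d,s);p=cv2.imread('pics/w1.png')
hsv=cv2.cvtColor(p,cv2.COLOR_BGR2HSV);H,S=hsv[...,0].astype(int),hsv[...,1]
for nm,m in(('blue',(H>100)&(H<130)&(S>120)),('yel',(H>20)&(H<36)&(S>120))):
  for a,b in((.106,.118),(.068,.078)):
    t=P[m&(P[...,2]>a)&(P[...,2]<b)&(abs(P[...,1]-.27)<.06)]
    print(nm,len(t),np.median(t,0),(t.min(0)+t.max(0))/2,t.max(0)-t.min(0))
E
```

```text
blue 1076 [0.49581016 0.27777923 0.11153338] [0.49653913 0.27775477 0.10986891] [0.02929585 0.02875566 0.00748591]
blue 2212 [0.50141812 0.27899376 0.07239516] [0.55088956 0.27418576 0.07295944] [0.17515767 0.07420175 0.00949832]
yel 827 [0.60462776 0.27265204 0.11128723] [0.60617775 0.27265968 0.10982961] [0.02994527 0.02866912 0.00761344]
yel 1357 [0.59500082 0.27637311 0.07254545] [0.55595141 0.27423135 0.07364471] [0.16744021 0.07597003 0.00859437]
```

>>> {"name": "step_arm", "arguments": {"moves": "5 -0.1 0.1 0 8.5;10 -0.1 0.1 0 8.5;12.5 -0.1 0.1 0 8.5;13.8 -0.1 0.1 0 8.5;13.8 -0.1 0.1 0 8.5;13.8 -0.1 0.1 0 6;13.8 -0.1 0.1 0 2.5;13.8 -0.1 0.1 0 2.5;13.8 -0.1 0.1 0 2.5;13.8 -0.1 0.1 0 2.5;13.8 -0.1 0.1 0 2.5;13.8 -0.1 0.1 0 2.5;13.8 -0.1 0.1 0 2.5", "newtons": 40}}

```text
time: 3.32
tcp_pos: [0.4985, 0.2778, 0.0795]
tool_rot: [-1.208, 1.207, 1.208]
wrist_force: [-0.2, 1.4, 6.0]
grip_width: 0.326
```

```bash
python3 - <<'E'
from h import *
s,p,d,P=get('wrist','w2')
get('scene','s2')
print(s['time'],s['tcp_pos'],s['grip_width'],s['wrist_force'])
E
```

```text
3.325 [0.49854975 0.27775355 0.07947056] 0.32579628873927957 [-0.23271691  1.42465826  5.96083019]
```

View pics/w2.png

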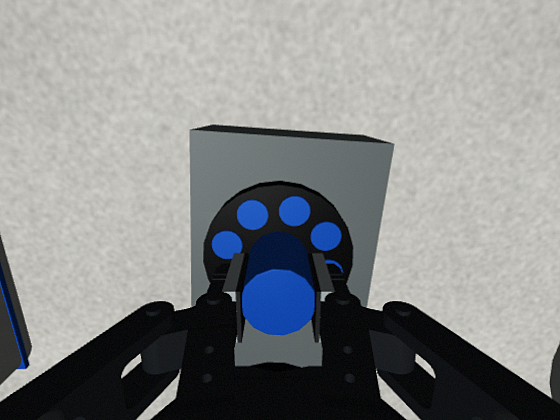

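View pics/s2.png

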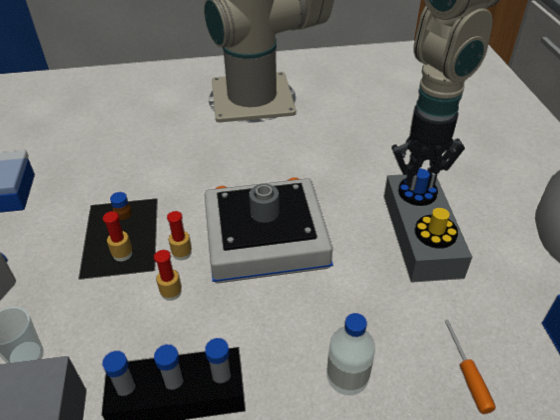

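>>> {"name": "step_arm", "arguments": {"moves": "-0.5 0 0 0 2.5;-2 0 0 0 2.5;-5 0 0 0 2.5;-10 0 0 0 2.5;-16 0 0 0 2.5;-16 0 0 0 2.5;-16 0 0 0 2.5", "newtons": 50}}

```text
time: 4.3
tcp_pos: [0.4973, 0.277, 0.2384]
tool_rot: [-1.208, 1.21, 1.208]
wrist_force: [-0.0, -0.4, -1.8]
grip_width: 0.324
```

```bash
cat > hd.py <<'E'
from h import *
import sys
s,p,d,P=get('wrist',sys.argv[1])
Rt=R.from_rotvec(s['tool_rot']).as_matrix()
print(s['time'],s['tcp_pos'],s['grip_width'],s['wrist_force'],'\n',Rt.round(4))
Q=(P-s['tcp_pos'])@Rt
hsv=cv2.cvtColor(p,cv2.COLOR_RGB2HSV);H,S=hsv[...,0].astype(int),hsv[...,1]
b=(H>100)&(H<130)&(S>120)&(abs(Q[...,2])<.05)&(abs(Q[...,1])<.06)
t=Q[b&(Q[...,0]>-.06)&(Q[...,0]<-.015)]
x0=np.percentile(t[:,0],20);t=t[abs(t[:,0]-x0)<.004]
print('tool-frame top: med',np.median(t,0).round(4),'mid',((t.min(0)+t.max(0))/2).round(4),(t.max(0)-t.min(0)).round(4))
A=np.c_[t[:,1:],np.ones(len(t))];print('top plane slope y,z',np.linalg.lstsq(A,t[:,0],rcond=None)[0])
E
python3 hd.py w3
python3 - <<'E'
from h import *
get('scene','s3')
E
```

```text
4.3 [0.49729165 0.27698444 0.23837356] 0.3235078661129028 [-0.02635313 -0.3927952  -1.7917394 ] 
 [[-1.0e-04 -1.0e+00  1.1e-03]
 [-2.0e-04  1.1e-03  1.0e+00]
 [-1.0e+00  1.0e-04 -2.0e-04]]
tool-frame top: med [-0.0318  0.0035 -0.0017] mid [-0.0319  0.0022 -0.0021] [0.0069 0.0305 0.0532]
top plane slope y,z [ 1.83985128e-02 -3.03183429e-05 -3.18010661e-02]
```

View pics/w3.png

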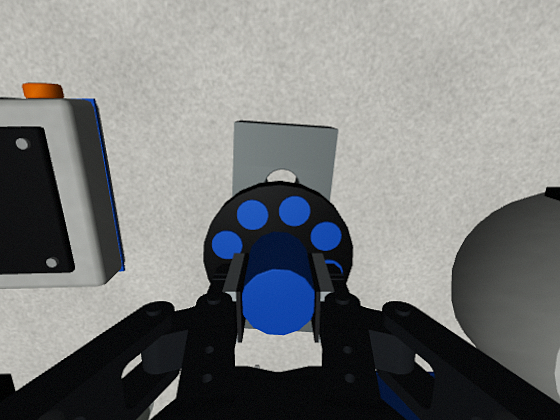

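View pics/s3.png

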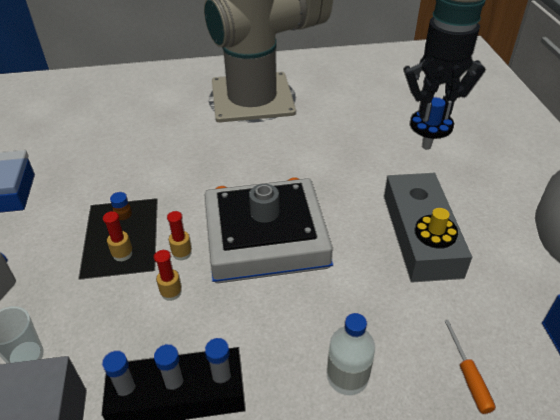

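>>> {"name": "step_arm", "arguments": {"moves": "0 -0.4 -5 0 2.5;0 -0.8 -11 0 2.5;0 -1.2 -17 0 2.5;0 -1.7 -23 0 2.5;0 -2 -28 0 2.5;0 -2.1 -30.5 0 2.5;0 -2.1 -30.5 0 2.5;0 -2.1 -30.5 0 2.5;0 -2.1 -30.5 0 2.5"}}

```text
time: 5.52
tcp_pos: [0.5178, -0.0268, 0.2377]
tool_rot: [-1.208, 1.21, 1.211]
wrist_force: [0.4, 0.1, -2.1]
grip_width: 0.322
```

```bash
python3 hd.py w4
python3 - <<'E'
from h import *
s,p,d,P=get('scene','s4')
cv2.imwrite('pics/s4c.png',cv2.resize(p[60:260,180:380,::-1],None,fx=3,fy=3,interpolation=cv2.INTER_CUBIC))
E
```

```text
5.525 [ 0.51781375 -0.0267517   0.23768932] 0.32210695213805807 [ 0.37836677  0.0761636  -2.07112648] 
 [[-1.3e-03 -1.0e+00 -3.0e-04]
 [ 5.0e-04 -3.0e-04  1.0e+00]
 [-1.0e+00  1.3e-03  5.0e-04]]
tool-frame top: med [-0.0318  0.0035 -0.0017] mid [-0.0322  0.0021 -0.0076] [0.0079 0.0301 0.0422]
top plane slope y,z [ 0.0178504  -0.00194    -0.03182798]
```

View pics/w4.png

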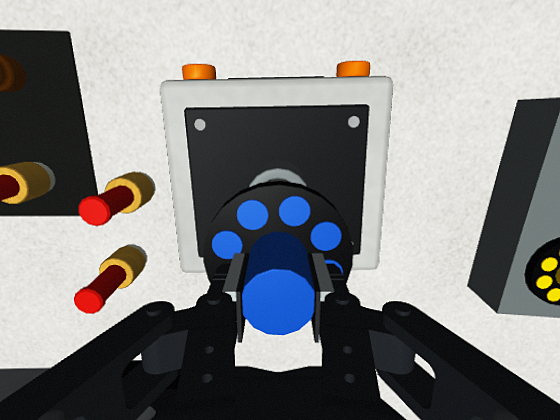

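View pics/s4c.png

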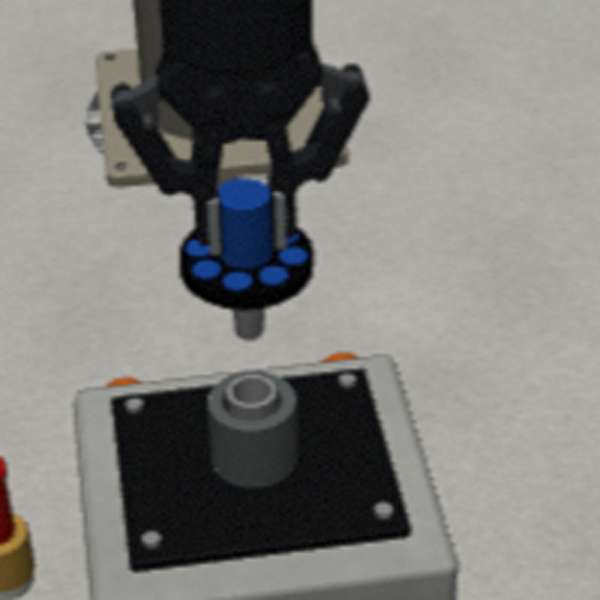

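```bash
python3 - <<'E'
from h import *
d=np.load('s4.npy');P=cloud('scene',d);p=cv2.imread('pics/s4.png')
hsv=cv2.cvtColor(p,cv2.COLOR_BGR2HSV);H,S=hsv[...,0].astype(int),hsv[...,1]
b=(H>100)&(H<130)&(S>120)&(abs(P[...,0]-.515)<.05)&(abs(P[...,1]+.028)<.05)
q=P[b&(P[...,2]>.25)];t=q[q[:,2]>np.percentile(q[:,2],95)-.006];print('headtop',len(t),((t.min(0)+t.max(0))/2).round(4),(t.max(0)-t.min(0)).round(4),np.median(t,0))
# disc
k=(abs(P[...,0]-.515)<.05)&(abs(P[...,1]+.028)<.05)&(P[...,2]>.215)&(P[...,2]<.234)
q=P[k];print('disc',k.sum(),((q.min(0)+q.max(0))/2).round(4),(q.max(0)-q.min(0)).round(4))
k=(abs(P[...,0]-.515)<.02)&(abs(P[...,1]+.028)<.02)&(P[...,2]>.16)&(P[...,2]<.21)
q=P[k];print('shank y',k.sum(),((q.min(0)+q.max(0))/2).round(4),(q.max(0)-q.min(0)).round(4))
k=(abs(P[...,0]-.515)<.02)&(abs(P[...,1]+.028)<.02)&(P[...,2]>.1235)&(P[...,2]<.133)
q=P[k];print('sleeve',k.sum(),((q.min(0)+q.max(0))/2).round(4),(q.max(0)-q.min(0)).round(4),np.percentile(q[:,2],[50,90]))
E
```

```text
headtop 18 [ 0.541  -0.0298  0.345 ] [0.0259 0.065  0.12  ] [ 0.53907727 -0.01678682  0.36681058]
disc 773 [ 0.523  -0.0275  0.2252] [0.065 0.075 0.017]
shank y 98 [ 0.521  -0.0275  0.184 ] [0.0118 0.0174 0.0256]
sleeve 88 [ 0.5161 -0.0277  0.1264] [0.0305 0.0291 0.0057] [0.12644457 0.12789572]
```

```bash
python3 - <<'E'
from h import *
for nm,zlo in (('s4',.262),('s3',.262)):
  d=np.load(nm+'.npy');P=cloud('scene',d);p=cv2.imread(f'pics/{nm}.png')
  hsv=cv2.cvtColor(p,cv2.COLOR_BGR2HSV);H,S,V=[hsv[...,i].astype(int) for i in range(3)]
  y0=-.028 if nm=='s4' else .277
  b=(H>105)&(H<125)&(S>180)&(V>60)&(abs(P[...,0]-.51)<.04)&(abs(P[...,1]-y0)<.022)
  q=P[b&(P[...,2]>zlo)&(P[...,2]<.28)];print(nm,'headtop',len(q),((q.min(0)+q.max(0))/2).round(4),(q.max(0)-q.min(0)).round(4),np.median(q,0).round(4))
  q=P[b&(P[...,2]>.235)&(P[...,2]<.28)];print('boss front x max',np.percentile(q[:,0],[95,99]),np.sort(q[:,2])[-5:], q[:,1].min(),q[:,1].max())
  zs=np.arange(.234,.266,.004)
  for z in zs:
     g=q[abs(q[:,2]-z)<.002]
     if len(g): print(z.round(3),len(g),g[:,0].max().round(4),((g[:,1].min()+g[:,1].max())/2).round(4))
E
```

```text
s4 headtop 193 [ 0.517  -0.0286  0.2701] [0.0298 0.0287 0.0161] [ 0.5216 -0.0281  0.2695]
boss front x max [0.53077532 0.53167584] [0.27159588 0.27211157 0.27223515 0.27523573 0.27817316] -0.04291838072538484 -0.014188313964374897
0.234 10 0.5309 -0.0293
0.238 29 0.5313 -0.0281
0.242 26 0.5312 -0.0279
0.246 26 0.5309 -0.0279
0.25 34 0.5318 -0.0297
0.254 26 0.5312 -0.0292
0.258 33 0.5317 -0.0293
0.262 30 0.5311 -0.029
s3 headtop 135 [0.4963 0.2768 0.2665] [0.0269 0.0269 0.009 ] [0.5009 0.2752 0.2685]
boss front x max [0.50868738 0.50960297] [0.27040671 0.27042186 0.27050259 0.270655   0.27104531] 0.2633655721658938 0.29030476030272123
0.234 8 0.5076 0.273
0.238 22 0.5084 0.274
0.242 21 0.5086 0.2753
0.246 23 0.5094 0.2748
0.25 25 0.5098 0.2754
0.254 22 0.5092 0.2751
0.258 28 0.5118 0.2757
0.262 20 0.5097 0.2742
```

>>> {"name": "step_arm", "arguments": {"moves": "2.5 0 0 0 2.5;4 0 0 0 2.5;5 0 0 0 2.5;6 0 0 0 2.5;7 0 0 0 2.5;7.5 0 0 0 2.5;7.5 0 0 0 2.5"}}

```text
time: 6.5
tcp_pos: [0.518, -0.0278, 0.1629]
tool_rot: [-1.208, 1.21, 1.209]
wrist_force: [-0.6, -0.4, -1.9]
grip_width: 0.325
```

```bash
python3 - <<'E'
from h import *
s,p,d,P=get('scene','s5');print(s['tcp_pos'],s['wrist_force'],s['wrist_torque'])
cv2.imwrite('pics/s5c.png',cv2.resize(p[60:260,180:380,::-1],None,fx=3,fy=3,interpolation=cv2.INTER_CUBIC))
E
```

```text
[ 0.51802479 -0.02782759  0.16294456] [-0.57642228 -0.4161104  -1.8984701 ] [ 7.38816851e-02  1.59922108e-01 -5.83598712e-05]
```

View pics/s5c.png

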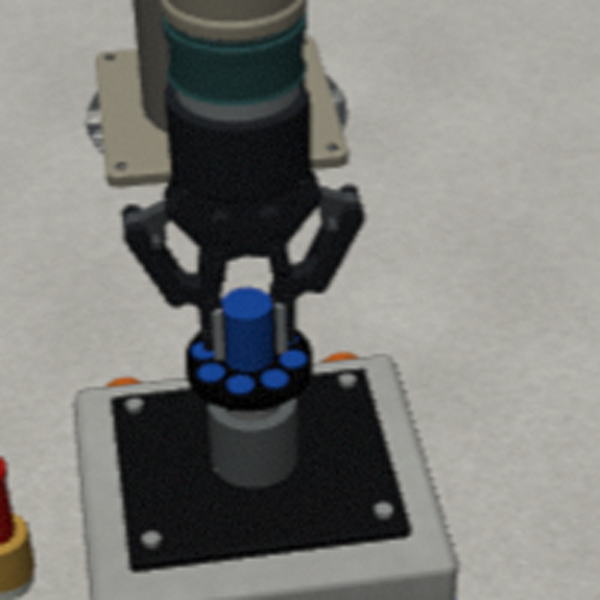

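>>> {"name": "step_arm", "arguments": {"moves": "0.4 0 0 0 2.5;0.7 0 0 0 2.5;0.9 0 0 0 2.5;0.9 0 0 0 2.5"}}

```text
time: 7.05
tcp_pos: [0.5178, -0.0274, 0.1539]
tool_rot: [-1.207, 1.21, 1.21]
wrist_force: [-1.8, 2.8, -1.2]
grip_width: 0.325
```

>>> {"name": "step_arm", "arguments": {"moves": "0.1 0 0.03 0 2.5;0.25 0 0.03 0 2.5;0.25 0 0.03 0 2.5", "newtons": 25}}

```text
time: 7.42
tcp_pos: [0.5179, -0.0272, 0.1517]
tool_rot: [-1.208, 1.21, 1.209]
wrist_force: [-4.3, 4.4, 0.9]
grip_width: 0.325
```

>>> {"name": "step_arm", "arguments": {"moves": "0 0.05 0.05 0 2.5;0 0.05 0.05 0 2.5;0 0.05 0.05 0 3.5;0 0.05 0.05 0 4.5;0 0.05 0.05 0 5.5;0 0.05 0.05 0 6.5;0 0.05 0.05 0 6.5"}}

```text
time: 8.3
tcp_pos: [0.5179, -0.0271, 0.1519]
tool_rot: [-1.209, 1.21, 1.208]
wrist_force: [0.4, -0.0, 0.2]
grip_width: 0.763
```

```bash
python3 - <<'E'
from h import *
s,p,d,P=get('scene','s6');print(s['tcp_pos'],s['wrist_force'],s['grip_width'])
cv2.imwrite('pics/s6c.png',cv2.resize(p[60:260,180:380,::-1],None,fx=3,fy=3,interpolation=cv2.INTER_CUBIC))
E
python3 hd.py w6
```

```text
[ 0.51793143 -0.02712216  0.15186593] [ 0.38397197 -0.01793954  0.2051321 ] 0.7629765128950111
8.35 [ 0.51787217 -0.02709165  0.15182875] 0.7587581880178345 [-0.56752464  0.04474709 -0.95142434] 
 [[ 1.0e-04 -1.0e+00  1.2e-03]
 [-1.0e-04  1.2e-03  1.0e+00]
 [-1.0e+00 -1.0e-04 -1.0e-04]]
tool-frame top: med [-0.0278  0.0042 -0.0017] mid [-0.0281  0.0031 -0.0017] [0.0077 0.0299 0.0915]
top plane slope y,z [ 0.01677845 -0.00140536 -0.0277581 ]
```

View pics/s6c.png

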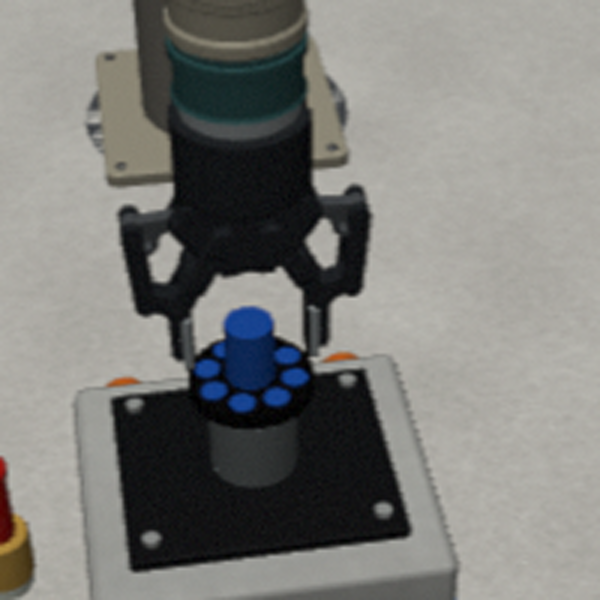

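View pics/w6.png

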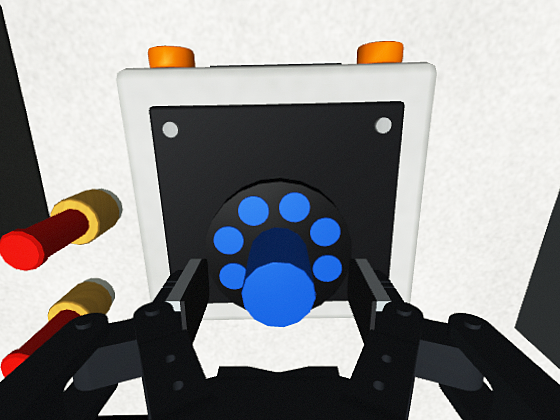

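>>> {"name": "step_arm", "arguments": {"moves": "-3 0 0 0 8.5;-6 0 0 0 8.5;-6 0 -6 0 8.5;-6 0 -12 0 8.5;-6 0 -18 0 8.5;-6 0 -24 0 8.5;-6 0 -27.7 0 8.5;-6 0 -27.7 0 8.5;-6 0 -27.7 0 8.5;-6 0 -27.7 0 8.5"}}

```text
time: 9.65
tcp_pos: [0.5174, -0.3026, 0.2118]
tool_rot: [-1.209, 1.209, 1.21]
wrist_force: [-1.0, 0.1, -0.9]
grip_width: 0.994
```

```bash
python3 - <<'E'
from h import *
s,p,d,P=get('wrist','w7');print(s['time'],s['tcp_pos'],R.from_rotvec(s['tool_rot']).as_matrix().round(4))
hsv=cv2.cvtColor(p,cv2.COLOR_RGB2HSV);H,S=hsv[...,0].astype(int),hsv[...,1]
m=((H<7)|(H>173))&(S>140)&(P[...,2]>.095)&(P[...,2]<.115)&(abs(P[...,1]+.304)<.05)
t=P[m];z=np.median(t[:,2]);t=t[abs(t[:,2]-z)<.003];print(z,len(t),np.median(t,0),(t.min(0)+t.max(0))/2,t.max(0)-t.min(0))
s,p,d,P=get('scene','s7')
m=(abs(P[...,0]-.515)<.05)&(abs(P[...,1]+.028)<.05)&(P[...,2]>.165)&(P[...,2]<.19)
t=P[m];t=t[t[:,2]>.176];print('head',len(t),np.median(t,0),(t.min(0)+t.max(0))/2,t.max(0)-t.min(0))
cv2.imwrite('pics/s7c.png',cv2.resize(p[120:300,60:360,::-1],None,fx=2.5,fy=2.5,interpolation=cv2.INTER_CUBIC))
E
```

```text
9.65 [ 0.51743279 -0.30264661  0.21176907] [[-4.e-04 -1.e+00 -3.e-04]
 [ 5.e-04 -3.e-04  1.e+00]
 [-1.e+00  4.e-04  5.e-04]]
0.10625851614543501 870 [ 0.51866323 -0.30501237  0.10629309] [ 0.51909286 -0.30503083  0.10592142] [0.02583029 0.02723637 0.00474652]
head 165 [ 0.51677886 -0.02741902  0.17978775] [ 0.51569098 -0.02768407  0.17921032] [0.03173112 0.02864064 0.00619903]
```

View pics/w7.png

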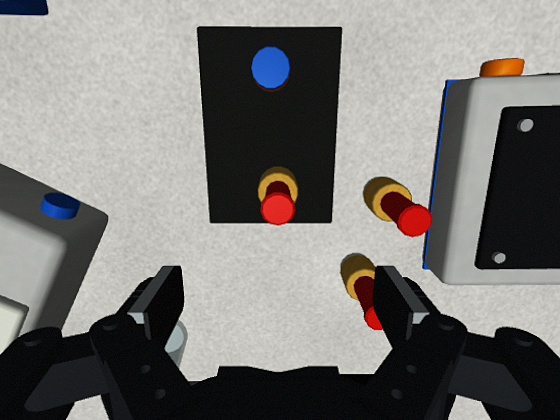

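View pics/s7c.png

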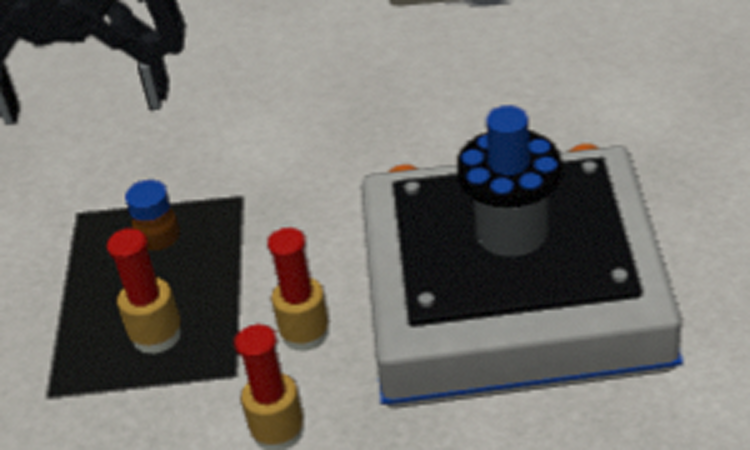

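>>> {"name": "step_arm", "arguments": {"moves": "5 -0.1 -0.1 0 8.5;10 -0.2 -0.1 0 8.5;13 -0.2 -0.1 0 8.5;14.6 -0.2 -0.1 0 8.5;14.6 -0.2 -0.1 0 8.5;14.6 -0.2 -0.1 0 6;14.6 -0.2 -0.1 0 3.5;14.6 -0.2 -0.1 0 2;14.6 -0.2 -0.1 0 2;14.6 -0.2 -0.1 0 2;14.6 -0.2 -0.1 0 2;14.6 -0.2 -0.1 0 2;14.6 -0.2 -0.1 0 2", "newtons": 60}}

```text
time: 11.38
tcp_pos: [0.5202, -0.3053, 0.0669]
tool_rot: [-1.21, 1.209, 1.207]
wrist_force: [-1.0, 1.0, 5.3]
grip_width: 0.291
```

```bash
python3 - <<'E'
from h import *
s,p,d,P=get('wrist','w8')
print(s['time'],s['tcp_pos'],s['grip_width'],s['wrist_force'])
E
```

```text
11.375 [ 0.52021829 -0.30528753  0.06694689] 0.29103493074021347 [-0.96349502  0.96811557  5.26383732]
```

View pics/w8.png

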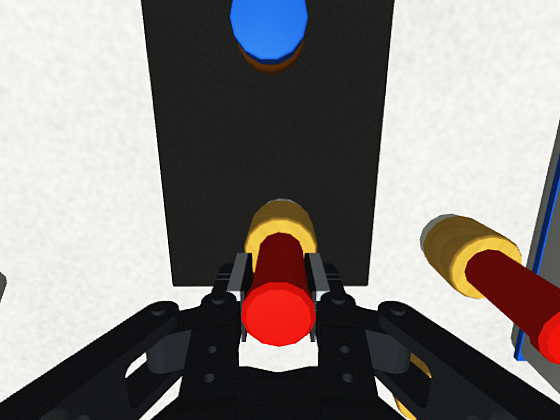

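>>> {"name": "step_arm", "arguments": {"moves": "0 0 0 0 2;-0.5 0 0 0 2;-3 0 0 0 2;-8 0 0 0 2;-14 0 0 0 2;-20 0 0 0 2;-22 0 0 0 2;-22 0 6 0 2;-22 0 12 0 2;-22 0 18 0 2;-22 0.1 24 0 2;-22 0.3 27.7 0 2;-22 0.3 27.7 0 2;-22 0.3 27.7 0 2;-22 0.3 27.7 0 2", "newtons": 90}}

```text
time: 13.3
tcp_pos: [0.5167, -0.0291, 0.2854]
tool_rot: [-1.207, 1.211, 1.208]
wrist_force: [0.8, -0.8, -2.6]
grip_width: 0.276
```

```bash
python3 - <<'E'
from h import *
s,p,d,P=get('wrist','w9');Rt=R.from_rotvec(s['tool_rot']).as_matrix();print(s['time'],s['tcp_pos'],s['wrist_force'],s['wrist_torque'],s['grip_width'],Rt.round(4))
Q=(P-s['tcp_pos'])@Rt
hsv=cv2.cvtColor(p,cv2.COLOR_RGB2HSV);H,S=hsv[...,0].astype(int),hsv[...,1]
red=((H<7)|(H>173))&(S>140)
m=red&(abs(Q[...,2])<.03)&(abs(Q[...,1])<.03)&(Q[...,0]<-.02)&(Q[...,0]>-.06)
t=Q[m];x=np.percentile(t[:,0],30);t=t[abs(t[:,0]-x)<.003];print('cap tool',x,np.median(t,0),(t.min(0)+t.max(0))/2,t.max(0)-t.min(0))
s,p,d,P=get('scene','s9')
cv2.imwrite('pics/s9c.png',cv2.resize(p[20:220,180:380,::-1],None,fx=3,fy=3,interpolation=cv2.INTER_CUBIC))
hsv=cv2.cvtColor(p,cv2.COLOR_RGB2HSV);H,S,V=[hsv[...,i].astype(int) for i in range(3)]
br=(H>12)&(H<28)&(S>120)&(abs(P[...,1]+.028)<.05)&(P[...,2]>.2)
q=P[br];print('brass',len(q),(q.min(0)+q.max(0))/2,q.max(0)-q.min(0))
for z in np.arange(.225,.28,.005):
  g=P[(abs(P[...,2]-z)<.0025)&(abs(P[...,0]-.52)<.03)&(abs(P[...,1]+.028)<.028)]
  if len(g):print(z.round(3),len(g),g[:,0].max().round(4),((g[:,1].min()+g[:,1].max())/2).round(4),np.ptp(g[:,1]).round(4))
E
```

```text
13.3 [ 0.51670997 -0.02907815  0.28535025] [ 0.80368586 -0.81728447 -2.61768472] [-0.03996156  0.00452694 -0.00162464] 0.2756413173205601 [[-8.0e-04 -1.0e+00  2.8e-03]
 [-3.0e-04  2.8e-03  1.0e+00]
 [-1.0e+00  8.0e-04 -3.0e-04]]
cap tool -0.03952351786219417 [-0.03929956  0.00274298 -0.00173646] [-0.03915295  0.00127623 -0.00185713] [0.00525086 0.02762399 0.02707588]
brass 479 [ 0.51818016 -0.02998741  0.25595679] [0.03775712 0.03597286 0.04448129]
0.225 44 0.5326 -0.0285 0.035
0.23 46 0.5346 -0.0279 0.0337
0.235 44 0.5364 -0.0285 0.0384
0.24 58 0.5366 -0.0287 0.0391
0.245 59 0.5359 -0.0286 0.0394
0.25 65 0.5365 -0.0298 0.0369
0.255 54 0.5371 -0.0298 0.0374
0.26 64 0.5365 -0.0296 0.0373
0.265 100 0.5361 -0.0288 0.0384
0.27 112 0.5352 -0.0288 0.0374
0.275 42 0.5286 -0.0294 0.0225
0.28 37 0.5284 -0.0293 0.0224
```

View pics/s9c.png

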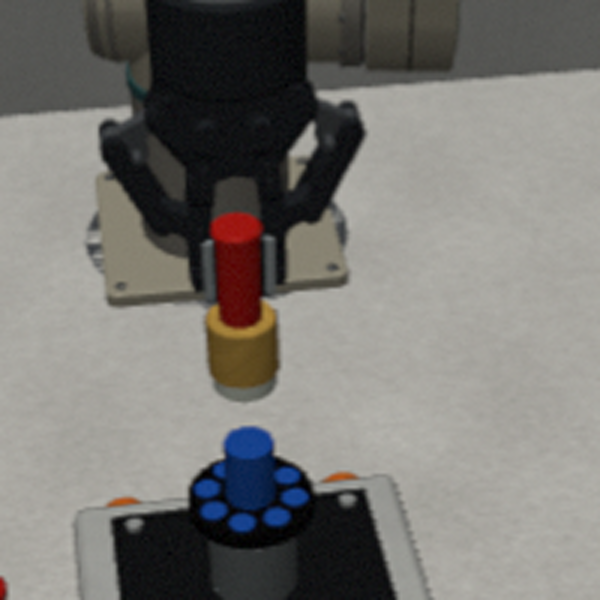

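View pics/w9.png

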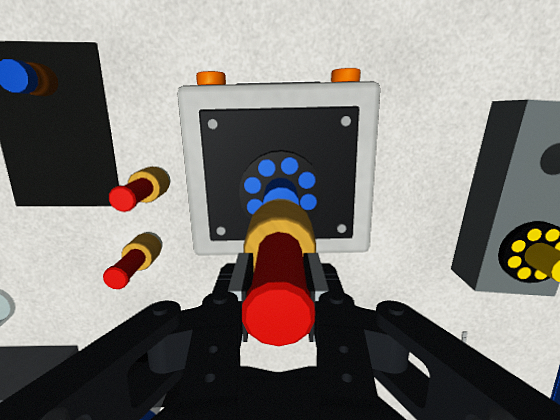

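>>> {"name": "step_arm", "arguments": {"moves": "2 0 0.1 0 2;3.2 0 0.1 0 2;3.8 0 0.1 0 2;3.8 0 0.1 0 2;3.8 0 0.1 0 2"}}

```text
time: 14.02
tcp_pos: [0.5173, -0.0271, 0.2484]
tool_rot: [-1.209, 1.209, 1.207]
wrist_force: [-0.2, 0.0, -4.0]
grip_width: 0.276
```

```bash
python3 - <<'E'
from h import *
s=sense();print(s['tcp_pos'],s['wrist_force'])
s,p,d,P=get('scene','s10')
cv2.imwrite('pics/s10c.png',cv2.resize(p[60:260,180:380,::-1],None,fx=3,fy=3,interpolation=cv2.INTER_CUBIC))
print(sense()['wrist_force'])
E
```

```text
[ 0.51725423 -0.02714307  0.24841221] [-0.24658522  0.03182381 -4.04181419]
[ 0.37689969 -1.02575097 -3.24148119]
```

View pics/s10c.png

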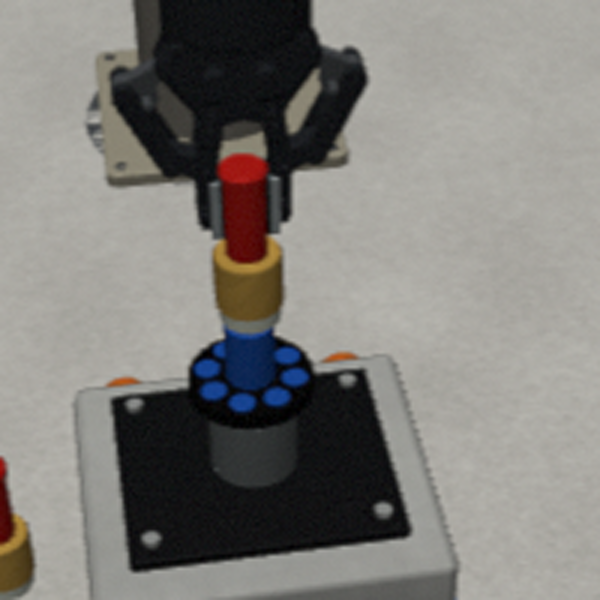

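>>> {"name": "step_arm", "arguments": {"moves": "0.1 0 0 0 2;0.2 0 0 0 2;0.3 0 0 0 2;0.4 0 0 0 2"}}

```text
time: 14.58
tcp_pos: [0.5168, -0.027, 0.2437]
tool_rot: [-1.208, 1.21, 1.208]
wrist_force: [0.7, 0.4, -4.0]
grip_width: 0.275
```

>>> {"name": "step_arm", "arguments": {"moves": "0.05 0 0 0 2;0.1 0 0 0 2"}}

```text
time: 14.82
tcp_pos: [0.517, -0.0271, 0.2432]
tool_rot: [-1.209, 1.209, 1.208]
wrist_force: [-0.4, 0.1, -0.3]
grip_width: 0.278
```

>>> {"name": "step_arm", "arguments": {"moves": "0.05 0 0 0 2;0.1 0 0 0 2"}}

```text
time: 15.08
tcp_pos: [0.5175, -0.0271, 0.2431]
tool_rot: [-1.21, 1.209, 1.207]
wrist_force: [-1.5, 0.7, 5.2]
grip_width: 0.279
```

>>> {"name": "step_arm", "arguments": {"moves": "0.05 0 0 0 2;0.1 0 0 0 2"}}

```text
time: 15.32
tcp_pos: [0.518, -0.0272, 0.2429]
tool_rot: [-1.21, 1.207, 1.206]
wrist_force: [-2.4, 1.7, 9.1]
grip_width: 0.28
```

>>> {"name": "step_arm", "arguments": {"moves": "0.05 0 0 0 2;0.1 0 0 0 2"}}

```text
time: 15.58
tcp_pos: [0.5185, -0.0272, 0.2429]
tool_rot: [-1.211, 1.207, 1.204]
wrist_force: [-1.7, 0.7, 11.6]
grip_width: 0.274
```

>>> {"name": "step_arm", "arguments": {"moves": "0.05 0 0 0 2;0.1 0 0 0 2"}}

```text
time: 15.82
tcp_pos: [0.5188, -0.0272, 0.2423]
tool_rot: [-1.212, 1.206, 1.204]
wrist_force: [-3.3, 1.1, 13.5]
grip_width: 0.283
```

>>> {"name": "step_arm", "arguments": {"moves": "0.05 0 0 0 2;0.1 0 0 0 2;0.15 0 0 0 2;0.2 0 0 0 2"}}

```text
time: 16.32
tcp_pos: [0.519, -0.0272, 0.2408]
tool_rot: [-1.212, 1.205, 1.203]
wrist_force: [-2.8, 0.2, 14.3]
grip_width: 0.278
```

>>> {"name": "step_arm", "arguments": {"moves": "-0.3 0 0 0 2;-1 0 0 0 2;-2 0 0 0 2;-2.5 0 0 0 2;-2.5 0 0 0 2"}}

```text
time: 16.95
tcp_pos: [0.5171, -0.0271, 0.2622]
tool_rot: [-1.209, 1.209, 1.208]
wrist_force: [0.2, -0.0, -4.5]
grip_width: 0.278
```

```bash
cat > chk.py <<'E'
from h import *
import sys
n=sys.argv[1]
s,p,d,P=get('wrist',n+'w');Rt=R.from_rotvec(s['tool_rot']).as_matrix();print(s['time'],s['tcp_pos'],s['wrist_force'])
Q=(P-s['tcp_pos'])@Rt
hsv=cv2.cvtColor(p,cv2.COLOR_RGB2HSV);H,S=hsv[...,0].astype(int),hsv[...,1]
m=((H<7)|(H>173))&(S>140)&(abs(Q[...,2])<.03)&(abs(Q[...,1])<.03)&(Q[...,0]<-.02)&(Q[...,0]>-.06)
t=Q[m];x=np.percentile(t[:,0],30);t=t[abs(t[:,0]-x)<.003];print('cap tool',x,(t.min(0)+t.max(0))/2)
s,p,d,P=get('scene',n+'s')
cv2.imwrite(f'pics/{n}c.png',cv2.resize(p[60:260,180:380,::-1],None,fx=3,fy=3,interpolation=cv2.INTER_CUBIC))
hsv=cv2.cvtColor(p,cv2.COLOR_RGB2HSV);H,S,V=[hsv[...,i].astype(int) for i in range(3)]
b=(H>105)&(H<125)&(S>150)&(V>40)&(abs(P[...,0]-.515)<.03)&(abs(P[...,1]+.028)<.03)&(P[...,2]>.16)&(P[...,2]<.19)
q=P[b];print('boss',len(q),np.sort(q[:,2])[-60::10],np.percentile(q[:,2],[60,70,80,90]),(q.min(0)+q.max(0))/2)
for z in (.165,.169):
  g=q[abs(q[:,2]-z)<.003]; 
  if len(g): print(z,g[:,0].max(),(g[:,1].min()+g[:,1].max())/2)
k=(abs(P[...,0]-.515)<.045)&(abs(P[...,1]+.028)<.045)&(P[...,2]>.132)&(P[...,2]<.146)&~b
g=P[k];g=g[np.hypot(g[:,0]-.516,g[:,1]+.028)>.02];A=np.c_[g[:,:2]-[.516,-.028],np.ones(len(g))]
c=np.linalg.lstsq(A[abs(g[:,2]-np.median(g[:,2]))<.003],g[:,2][abs(g[:,2]-np.median(g[:,2]))<.003],rcond=None)[0];print('disc top plane',c,len(g))
E
python3 chk.py a1
python3 - <<'E'
from h import *
P=cloud('scene',np.load('s7.npy'))
k=(abs(P[...,0]-.515)<.045)&(abs(P[...,1]+.028)<.045)&(P[...,2]>.132)&(P[...,2]<.146)
g=P[k];g=g[np.hypot(g[:,0]-.516,g[:,1]+.028)>.02];m=abs(g[:,2]-np.median(g[:,2]))<.003
print('before',np.linalg.lstsq(np.c_[g[m][:,:2]-[.516,-.028],np.ones(m.sum())],g[m][:,2],rcond=None)[0])
E
```

```text
16.95 [ 0.51714516 -0.02710651  0.26220344] [ 0.21432757 -0.00854308 -4.51076123]
cap tool -0.039580232376680756 [-0.03922212  0.00100653 -0.00183264]
boss 240 [0.17737672 0.17757657 0.17779455 0.17822268 0.17843379 0.17880908] [0.1766711  0.17715927 0.17769279 0.17832137] [ 0.5180554  -0.02846595  0.17023481]
0.165 0.5315911459026569 -0.028465951040078222
0.169 0.5313295638826281 -0.028352142979995158
disc top plane [-0.008211    0.00175523  0.13794416] 643
before [-0.00675849 -0.00150978  0.14004601]
```

View pics/a1c.png

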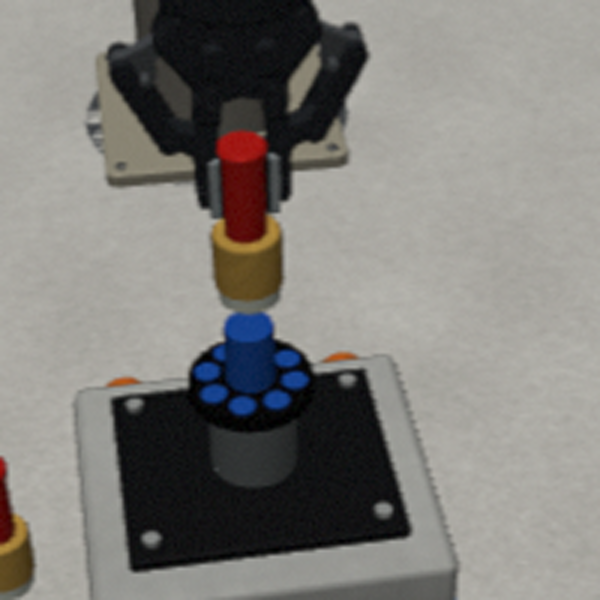

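>>> {"name": "step_arm", "arguments": {"moves": "1 0 0 0 2;1.7 0 0 0 2;1.95 0 0 0 2;2.05 0 0 0 2;2.1 0 0 0 2;2.15 0 0 0 2;2.2 0 0 0 2;2.25 0 0 0 2;2.3 0 0 0 2;2.35 0 0 0 2;2.4 0 0 0 2;2.45 0 0 0 2;2.5 0 0 0 2;2.55 0 0 0 2;2.6 0 0 0 2;2.65 0 0 0 2"}}

```text
time: 19.05
tcp_pos: [0.5189, -0.0271, 0.2395]
tool_rot: [-1.212, 1.205, 1.204]
wrist_force: [-4.9, 2.5, 14.7]
grip_width: 0.276
```

>>> {"name": "step_arm", "arguments": {"moves": "0.05 0 0 0 2;0.1 0 0 0 2;0.15 0 0 0 2"}}

```text
time: 19.42
tcp_pos: [0.5191, -0.0271, 0.2384]
tool_rot: [-1.212, 1.205, 1.203]
wrist_force: [-4.8, 2.0, 16.1]
grip_width: 0.279
```

>>> {"name": "step_arm", "arguments": {"moves": "-0.3 0 0 0 2;-1 0 0 0 2;-2 0 0 0 2;-2.8 0 0 0 2;-2.8 0 0 0 2"}}

```text
time: 20.05
tcp_pos: [0.5175, -0.0272, 0.2626]
tool_rot: [-1.209, 1.209, 1.207]
wrist_force: [-0.9, -0.5, -3.8]
grip_width: 0.275
```

```bash
python3 chk.py a2
```

```text
20.05 [ 0.51748142 -0.02718721  0.26261497] [-0.94289116 -0.47421603 -3.76950752]
cap tool -0.039594096125624714 [-0.03911625  0.00119162 -0.00062771]
boss 227 [0.17499603 0.1751678  0.17542333 0.17566211 0.17601599 0.17652704] [0.17429101 0.17480335 0.17530335 0.17591996] [ 0.51584264 -0.02852824  0.16885461]
0.165 0.531970229523874 -0.028528238617138647
0.169 0.5312139412658183 -0.028630132804621657
disc top plane [-5.29802599e-03 -3.69527790e-05  1.35396496e-01] 601
```

>>> {"name": "step_arm", "arguments": {"moves": "1 0 0 0 2;1.8 0 0 0 2;2.15 0 0 0 2;2.25 0 0 0 2;2.3 0 0 0 2;2.35 0 0 0 2;2.4 0 0 0 2;2.45 0 0 0 2;2.5 0 0 0 2;2.55 0 0 0 2;2.6 0 0 0 2;2.65 0 0 0 2;2.7 0 0 0 2;2.75 0 0 0 2;2.8 0 0 0 2;2.85 0 0 0 2"}}

```text
time: 22.15
tcp_pos: [0.5186, -0.0271, 0.2377]
tool_rot: [-1.212, 1.206, 1.204]
wrist_force: [-5.2, 2.0, 16.2]
grip_width: 0.275
```

>>> {"name": "step_arm", "arguments": {"moves": "0.05 0 0 0 2;0.1 0 0 0 2"}}

```text
time: 22.4
tcp_pos: [0.5192, -0.0271, 0.2376]
tool_rot: [-1.212, 1.205, 1.203]
wrist_force: [-5.6, 1.7, 19.5]
grip_width: 0.28
```

>>> {"name": "step_arm", "arguments": {"moves": "0.04 0 0 0 2;0.08 0 0 0 2"}}

```text
time: 22.65
tcp_pos: [0.5197, -0.0271, 0.2376]
tool_rot: [-1.213, 1.204, 1.202]
wrist_force: [-4.5, 2.6, 22.5]
grip_width: 0.277
```

>>> {"name": "step_arm", "arguments": {"moves": "-0.3 0 0 0 2;-1 0 0 0 2;-2 0 0 0 2;-3 0 0 0 2;-3 0 0 0 2"}}

```text
time: 23.28
tcp_pos: [0.5175, -0.0272, 0.2624]
tool_rot: [-1.209, 1.209, 1.207]
wrist_force: [-0.5, -0.0, -3.4]
grip_width: 0.279
```

```bash
python3 chk.py a3
```

```text
23.275 [ 0.51754133 -0.02715471  0.26239032] [-0.46689182 -0.01747444 -3.44687273]
cap tool -0.03959976409146398 [-0.03918065  0.00131632 -0.00074213]
boss 220 [0.17430165 0.17461831 0.17481848 0.17513401 0.17534003 0.17561013] [0.17362729 0.17413665 0.17468578 0.17526918] [ 0.51622576 -0.02840962  0.16826943]
0.165 0.5301436609612075 -0.028452892072457155
0.169 0.5307794316442342 -0.028753365967221375
disc top plane [-0.00465314 -0.00090275  0.13463633] 572
```

View pics/a3c.png

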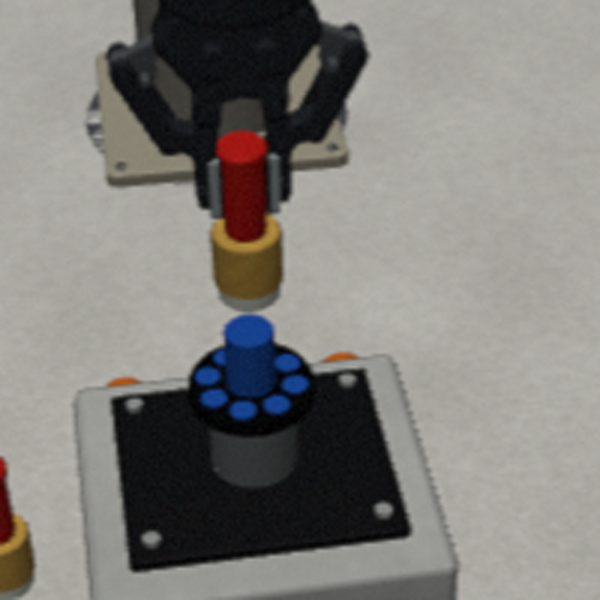

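>>> {"name": "step_arm", "arguments": {"moves": "-1 0 0 0 2;-1 0 -6 0 2;-1 0 -12 0 2;-1 0 -18 0 2;-1 -0.1 -24 0 2;-1 -0.2 -27.8 0 2;2 -0.2 -27.8 0 2;8 -0.2 -27.8 0 2;13 -0.2 -27.8 0 2;17 -0.2 -27.8 0 2;18.5 -0.2 -27.8 0 2;18.5 -0.2 -27.8 0 2;18.5 -0.2 -27.8 0 2"}}

```text
time: 25.0
tcp_pos: [0.5202, -0.3063, 0.0788]
tool_rot: [-1.212, 1.209, 1.205]
wrist_force: [0.1, -1.0, -3.1]
grip_width: 0.279
```

```bash
python3 - <<'E'
from h import *
s=sense();print(R.from_rotvec(s['tool_rot']).as_matrix().round(4),s['tcp_pos'],s['wrist_force'])
s,p,d,P=get('scene','s11')
cv2.imwrite('pics/s11c.png',cv2.resize(p[120:320,60:260,::-1],None,fx=3,fy=3,interpolation=cv2.INTER_CUBIC))
E
```

```text
[[ 0.0033 -1.      0.0011]
 [-0.0025  0.0011  1.    ]
 [-1.     -0.0033 -0.0025]] [ 0.52022312 -0.30628307  0.07881146] [ 0.0610129  -0.99128401 -3.0697559 ]
```

View pics/s11c.png

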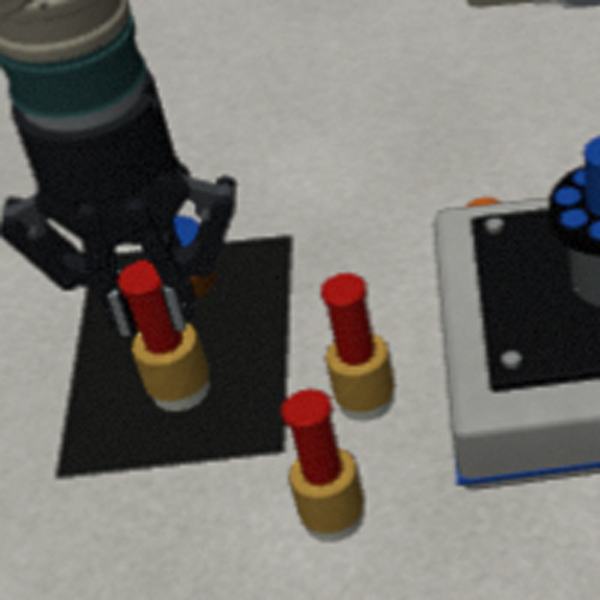

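Upright, about 11 mm above the mat. Lowering.

>>> {"name": "step_arm", "arguments": {"moves": "0.5 0 0 0 2;0.8 0 0 0 2;0.95 0 0 0 2;1.05 0 0 0 2;1.1 0 0 0 2"}}

```text
time: 25.68
tcp_pos: [0.5189, -0.305, 0.0671]
tool_rot: [-1.209, 1.209, 1.208]
wrist_force: [-2.5, 2.5, 8.6]
grip_width: 0.278
```

>>> {"name": "step_arm", "arguments": {"moves": "-0.1 0 0 0 2;-0.15 0 0 0 2;-0.15 0 0 0 2", "newtons": 30}}

```text
time: 26.05
tcp_pos: [0.5186, -0.305, 0.0672]
tool_rot: [-1.208, 1.209, 1.208]
wrist_force: [-1.7, 2.2, 1.9]
grip_width: 0.283
```

>>> {"name": "step_arm", "arguments": {"moves": "0 0 0 0 3;0 0 0 0 3.5;0 0 0 0 4.5;0 0 0 0 6;0 0 0 0 8.5;0 0 0 0 8.5;0 0 0 0 8.5"}}

```text
time: 26.92
tcp_pos: [0.5185, -0.3051, 0.067]
tool_rot: [-1.208, 1.21, 1.208]
wrist_force: [0.3, -0.4, 0.1]
grip_width: 0.995
```

>>> {"name": "step_arm", "arguments": {"moves": "-2 0 0 0 8.5;-5 0 0 0 8.5;-10 0 0 0 8.5;-14 0 0 0 8.5;-14 0 0 0 8.5;-14 0 0 0 8.5"}}

```text
time: 27.68
tcp_pos: [0.5182, -0.3048, 0.2066]
tool_rot: [-1.208, 1.21, 1.209]
wrist_force: [-0.3, -0.4, -0.8]
grip_width: 0.993
```

```bash
python3 - <<'E'
from h import *
s,p,d,P=get('wrist','w12');print(s['time'],s['tcp_pos'],s['wrist_force'])
s,p,d,P=get('scene','s12')
hsv=cv2.cvtColor(p,cv2.COLOR_RGB2HSV);H,S=hsv[...,0].astype(int),hsv[...,1]
m=((H<7)|(H>173))&(S>140)&(P[...,2]>.1)&(P[...,2]<.115)&(P[...,1]<-.25)&(P[...,0]>.4);q=P[m];print('cap',(q.min(0)+q.max(0))/2,q.max(0)-q.min(0),np.median(q[:,2]))
b=(H>100)&(H<130)&(S>120)
for nm,y,x,z in(('jar',-.31,.41,.048),('head',-.028,.516,.168)):
  q=P[b&(abs(P[...,1]-y)<.04)&(abs(P[...,0]-x)<.04)&(P[...,2]>z)&(P[...,2]<z+.02)];print(nm,(q.min(0)+q.max(0))/2,q.max(0)-q.min(0))
m=(H>20)&(H<36)&(S>120)&(P[...,2]>.1)&(P[...,1]>.2)&(P[...,2]<.13);q=P[m];print('spare',(q.min(0)+q.max(0))/2,q.max(0)-q.min(0))
E
```

```text
27.675 [ 0.51817784 -0.30481529  0.20657933] [-0.34292036 -0.44643095 -0.83687953]
cap [ 0.51662664 -0.30392774  0.10487591] [0.02936761 0.02639126 0.00877549] 0.1062435970451778
jar [ 0.40892985 -0.31074134  0.05297956] [0.03625352 0.03054502 0.00991663]
head [ 0.51580025 -0.0288386   0.17272839] [0.03241918 0.02648342 0.0090739 ]
spare [0.60687476 0.27189852 0.10690409] [0.03073868 0.02976226 0.01359488]
```

View pics/s12.png

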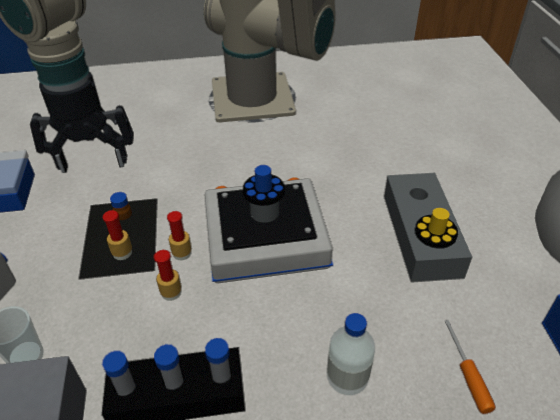

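View pics/w12.png

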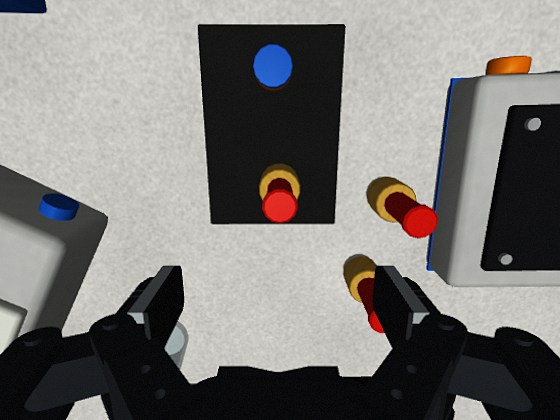

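```bash
python3 -c "
from rig import *
print(hand_in())"
```

```text
the job is handed in; nothing more can be done
None
```

The job is done and handed in at about 28 s. The sleeve reads as home on force and height, but I could not see its rim, because the head's disc hides it.

- **Head:** I lifted the blue tube head from the rack, set it in the taper socket and let go. It dropped the last 4 mm by itself, and the camera fit showed it standing upright.
- **Taps:** I gave it three slow taps and lifted the tapper clear after each. Net push at the end of each tap was about 18, 20 and 26 N; force is only reported at the end of each move, so I have no peak readings.
- **Sinking:** The head had gone down 2.1, 4.65 and then 5.4 mm in total, within the 4.5 to 6 mm expected.
- **At the stop:** In the third tap the force rose by about 6 N with almost no further movement, passing the most the sleeve should need (22 N). The disc's underside ended at about 122.6 mm, against 122 to 124 mm expected when home.
- **Tapper and the rest:** The tapper stands upright on the mat within about 3 mm of where it started. The jar and the yellow attachment measure where they were, to within about 2 mm. The gripper is open about 10 cm above the tapper, touching nothing.

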